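Stir a fresh charge of beads into the bead pan

ROBOT

A 7-joint arm with a two-finger parallel gripper is mounted at the origin on a cart in front of the work surface, level with it; the furniture and walls round the work are solid. World frame = base frame: x ahead of the robot, y to its left, z up, the work surface at z = 0. Lengths are in m, angles in degrees, forces in N, time in s.
With the tool pointing down it reaches from about 0.425 to 0.825 m from the base axis. Payload 3.6 kg.
Tool frame: the origin (TCP) lies midway between the tips of the shut fingers; the grasp point (between the pads) lies 19 mm behind it (r.grip_point_offset is the z of the grasp point in the tool frame, in m); z points along the fingers, y is the direction in which the jaws open and shut (so a half turn about z gives the same grasp; the last joint's range is limited). The gripper opens to 85 mm and grips with 20 to 120 N. Pads are 22 mm wide; open, the fingers measure 114 mm over their backs; the gripper's body (76 mm by 85 mm) begins 54 mm behind the grasp point. The pads swing forward as they close: fully open they stand 13 mm farther back than shut.
Start: joints at [-66.893, 35.231, -0.722, 81.555, 0.464, 63.22, -2.315], TCP at [0.271, 0.591, 0.231] pointing down, gripper open.
Joint ranges: [-178.69, 178.69], [-17.37, 117.87], [-77.05, 75.6], [15.02, 138.74], [-78.02, 258.01], [0.78, 113.62], [-162.83, 162.83]. Speed limits (degrees/s): [159.86, 159.86, 180, 180, 180, 180, 180].

INTERFACE

Orientations are given as a 3x3 rotation matrix whose columns are the frame's x, y, z axes.
In Python, from station import r gives the robot as it stands.
- The arm moves only by the shell command python3 -m pendant 'ROWS' [OPENING]. ROWS is JSON, a list of rows, each a list of 2 entries, a list of its own where there are three numbers: the shift along the tool's x, y, z in mm, then the turn, a rotation vector about the tool's x, y, z in rad. In form: [[[tx, ty, tz], [rx, ry, rz]], ...]. A call has 1 to 10 rows; each row shifts and turns the commanded pose from where the row before left it, along the tool's axes as they then stand; what a row does not reach is not made up. A row lasts 1/10 s, in which the tool goes at most 50 mm and 8.59 degrees, less where a joint would pass 70% of its speed; a pose out of reach is approached as far as the arm can. A call with a gripper value outside its range is refused whole. OPENING is the opening, from -1 (shut) to 1 (fully open), so that 0 is half open, set as the call begins (- or left out, the last holds). The fingers move at their own pace and stop on an object; the grip force is fixed at half the most. Time passes only in rows, so rows that do not move let the fingers close. It gives the time, the measured TCP pose, the force and the opening at its end, in the units of the state.
- r.get_state(): the state, without advancing time (a new reading comes with each control period).
- r.read_camera(name): name is "side" or "top"; returns the picture (384x512x3 uint8, red, green, blue); there is no depth.
- r.get_calibration(name): a dict with "intrinsics" (3x3 intrinsics, pixels), "position" and "orientation" of the camera in the world. Camera axes: x right, y down, z forward; pixel columns grow to the right and rows downward; lengths in m; the calibration is good to about 2 mm. A picture is of the moment at which its call begins. get_calibration takes no time and is no camera call.
- r.job_done(): hands the job in, once; it reports no verdict.
The state is a dict: "time": time; "qpos": joint angles; "joint_velocities": joint speeds; "joint_torque": joint torques, N m; "tool_pos": TCP position; "eef_rot": TCP orientation; "contact_force": force on the tool from outside, world axes, zero at the start; "torque": the same for the moment, N m; "finger_gap": opening from 0.0 (shut) to 1.0 (fully open).
Only numpy, scipy, OpenCV 4.12 (cv2) and the standard library are available. Lean on these libraries where they do the work, as an engineer would, in place of code of your own. Each camera call takes 0.05 s, during which the arm holds its last target. There are 200 camera calls.

TASK

The metal pan has round beads in one half and square ones in the other, parted by the line between the two wire lugs on its rim. Lay the white paddle in the slanted rest, blade down, and let go; then take it again by its top end and, holding it upright with the blade down at the pan floor, stir through the half with the round beads, the other half, the first again, and on until each half holds beads of both shapes. Put the paddle back in the slanted rest; spill no bead, keep the fingers off the beads and leave the other things alone.

Things in the scene. Friction and masses are not known exactly. Their poses are not given: they have to be found in the camera images.
- pan: Round open steel pan, fixed, 184 mm across its rim, 50 mm high, walls 4 mm. Origin: centre of its underside, z up. Two wire lugs on the rim at +y and -y reach 109 mm from the centre; the line through them (x = 0) parts the halves. Four round beads start in the +x half, four square ones in the -x half, each kind in a row 18 mm from that line; beyond the rows the floor is free.
- pan_floor (a point): Centre of the pan's inner floor, 5 mm above the bench; axes as the pan's. The floor is about 166 mm across.
- paddle: White stirring paddle, 190 mm long, about 0.07 kg, blade heavy (balances near x = -35 mm), loose, lying flat. Origin midway along its underside, +x towards the grip end, z up as it lies; its axis runs 7 mm above the underside. Square grip 14 x 14 mm (x = 30 to 95 mm), round shaft 12 mm thick, flat blade 24 mm wide (y), 14 mm thick (z), 40 mm long (x = -95 to -55 mm). Held upright, +x points up.
- paddle_tip (a point): Point on the paddle's axis at the very end of the blade.
- paddle_end (a point): Point on the paddle's axis at the very end of the grip.
- rest: Grey slanted rest, fixed: base plate 150 x 70 mm (x = -25 to 125 mm), over it a trough that rises at 45 degrees towards its +x. Origin on the bench below the trough's foot, z up. The paddle lies in it blade down against a stop plate, the blade flat in the 51 mm long, 38 mm wide, flared trough, the shaft in an open V fork, the grip free above the fork.
- rest_low (a point): Where paddle_tip lies when the paddle is in the rest (against the stop, which stands 7 mm above its axis): 22 mm above the rest's origin. The V fork stands 92 to 112 mm up the slope from here, 44 mm wide over its tips, which stand 11 mm above the paddle's axis; the blade does not pass lengthwise through it, so the paddle goes in and out square to the slope.
- rest_high (a point): Where paddle_end lies when the paddle is in the rest: 190 mm up the 45 degree slope from rest_low, 156 mm above the bench.
- round0: Round metal bead, a flattened ball 28 mm across and 20 mm high, 25 g; origin at its centre. It starts flat on the pan floor and may tip or roll.
- square0: Square metal bead, a block with rounded edges 20 x 20 x 20 mm, 22 g; origin at its centre.
- round1: Round metal bead, a flattened ball 28 mm across and 20 mm high, 25 g; origin at its centre. It starts flat on the pan floor and may tip or roll.
- square1: Square metal bead, a block with rounded edges 20 x 20 x 20 mm, 22 g; origin at its centre.
- round2: Round metal bead, a flattened ball 28 mm across and 20 mm high, 25 g; origin at its centre. It starts flat on the pan floor and may tip or roll.
- square2: Square metal bead, a block with rounded edges 20 x 20 x 20 mm, 22 g; origin at its centre.
- round3: Round metal bead, a flattened ball 28 mm across and 20 mm high, 25 g; origin at its centre. It starts flat on the pan floor and may tip or roll.
- square3: Square metal bead, a block with rounded edges 20 x 20 x 20 mm, 22 g; origin at its centre.
- marker_pen: Marker pen, 139 mm, a loose bystander: leave alone. Origin at the centre of its underside.
- tape_roll: Roll of white tape, 54 mm across, 12 mm high, a loose bystander: leave alone. Origin at the centre of its underside.
- holder_block: Grey clamp block with a black screw, 52 mm, a loose bystander: leave alone. Origin at the centre of its underside.
- battery_aa_1: Small battery, 50 mm, a loose bystander: leave alone. Origin at the centre of its underside.
- eye_gel: White gel tube, 96 mm, a loose bystander: leave alone. Origin at the centre of its underside.
Not all that is in view belongs to the job. Leave any blue or brown look-alike of the square1 alone.

How it is judged:
By the outcome, as a careful person would: the job done as asked, in the order asked, and still so for the second after the job is handed in, with the robot touching nothing.
It also fails if it takes over 72 s, if anything falls off the work surface, if the arm or the gripper's body presses on something with over 40 N, if the wrist force passes 120 N, or if a joint passes its speed limit or range.

## Working session

There is one attempt and no reset: what is moved stays moved. The work goes in short steps, Python scripts to look and compute and a shell command to move; the robot and the scene stay as the last step left them, time stands still between calls to the robot, and variables do not carry over. Pictures are saved under pics/ and viewed, about 8 in all and at most 12, crops included, and the job is handed in when it is done.

```bash
mkdir -p pics; ls; cat > h.py <<'E'
import numpy as np, cv2
from station import r
def cal(n):
    c=r.get_calibration(n); return np.array(c["intrinsics"]),np.array(c["position"]),np.array(c["orientation"])
def ray(n,u,v):
    K,p,R=cal(n); d=R@np.linalg.solve(K,[u,v,1.]); return p,d
def onz(n,u,v,z):
    p,d=ray(n,u,v); return p+d*(z-p[2])/d[2]
def proj(n,X):
    K,p,R=cal(n); q=K@(R.T@(np.array(X)-p)); return q[:2]/q[2]
def snap(n,name):
    im=np.asarray(r.read_camera(n))[:,:,::-1].copy(); cv2.imwrite(f"pics/{name}.png",im); return im
E
python3 - <<'E'
from h import *
a=snap("top","t0");b=snap("side","s0")
cv2.imwrite("pics/t0b.png",cv2.resize(a,(800,600)));cv2.imwrite("pics/s0b.png",cv2.resize(b,(800,600)))
for n in("top","side"):
    K,p,R=cal(n);print(n,K.round(1).tolist(),p.round(3),R.round(3).tolist())
s=r.get_state();print({k:np.round(v,3).tolist() for k,v in s.items()}, r.grip_point_offset)
E
```

```text
pics
top [[457.6, 0.0, 265.5], [0.0, 457.6, 188.0], [0.0, 0.0, 1.0]] [0.29  0.061 1.273] [[-0.001, -0.98, 0.197], [-1.0, 0.001, -0.0], [-0.0, -0.197, -0.98]]
side [[347.4, 0.0, 254.1], [0.0, 347.4, 190.5], [0.0, 0.0, 1.0]] [ 0.126 -0.587  0.481] [[0.846, -0.246, 0.473], [-0.532, -0.347, 0.772], [-0.025, -0.905, -0.425]]
{'time': 0.1, 'qpos': [-66.894, 35.284, -0.722, 81.634, 0.461, 63.221, -2.314], 'joint_velocities': [0.052, -0.037, 0.058, -0.142, 0.024, -0.025, -0.048], 'joint_torque': [0.001, -47.038, 0.26, -17.157, 0.01, 0.006, -0.0], 'tool_pos': [0.271, 0.59, 0.23], 'eef_rot': [[-0.909, 0.417, -0.001], [0.417, 0.909, -0.002], [0.0, -0.002, -1.0]], 'contact_force': [-0.023, -0.862, -0.772], 'torque': [-0.045, -0.018, -0.045], 'finger_gap': 1.001} -0.0187
```

View pics/t0b.png

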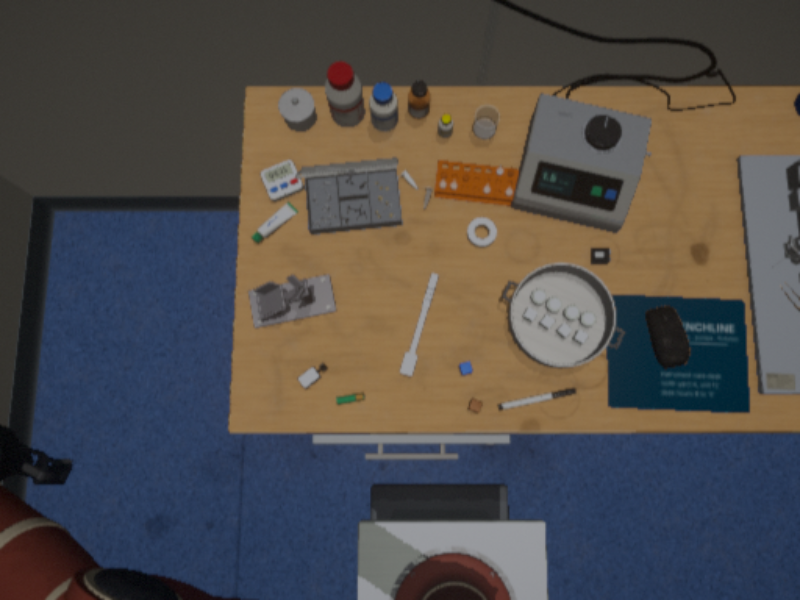

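View pics/s0b.png

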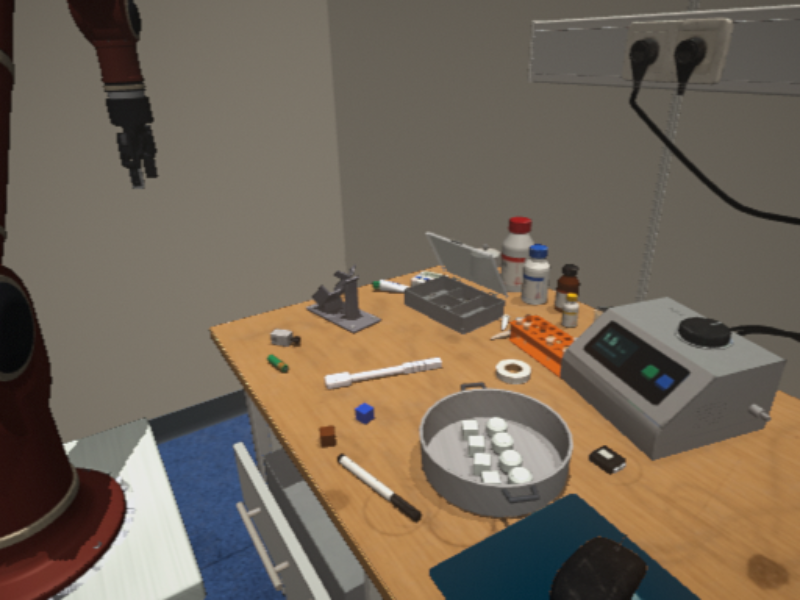

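The top view shows the paddle at about (420,325) of the 800 px picture with its grip up, the rest at (292,300), and the pan at (562,315) with lugs at (508,292) and (617,338). The round beads are on the far side. Next I measure these.

```bash
python3 - <<'E'
from h import *
a=cv2.imread("pics/t0.png");b=cv2.imread("pics/s0.png")
c1=cv2.resize(a[165:220,150:225],(400,293),interpolation=cv2.INTER_CUBIC)
c2=cv2.resize(b[165:215,190:250],(400,333),interpolation=cv2.INTER_CUBIC)
c3=cv2.resize(a[160:245,315:405],(400,378),interpolation=cv2.INTER_CUBIC)
o=np.zeros((600,800,3),np.uint8);o[:293,:400]=c1*1;o[:333,400:]=c2;
c3=cv2.resize(c3,(282,267));o[333:600,0:282]=c3
o=cv2.convertScaleAbs(o,alpha=1.6);cv2.imwrite("pics/crop0.png",o)
# white paddle
hsv=cv2.cvtColor(a,cv2.COLOR_BGR2HSV)
m=((hsv[:,:,1]<60)&(hsv[:,:,2]>110)).astype(np.uint8)
m[:, :250]=0;m[:,290:]=0;m[:165]=0;m[250:]=0
n,l,st,ce=cv2.connectedComponentsWithStats(m)
i=1+np.argmax(st[1:,4]);ys,xs=np.where(l==i);print(st[i])
P=np.array([onz("top",x,y,.009) for x,y in zip(xs,ys)])[:,:2]
c=P.mean(0);w,v=np.linalg.eigh(np.cov((P-c).T));ax=v[:,1];ax*=np.sign(ax[0]);t=(P-c)@ax
print("paddle c",c,"ax",ax,np.degrees(np.arctan2(ax[1],ax[0])),t.min(),t.max(),"mid",c+ax*(t.min()+t.max())/2)
# rest plate corners approx in 800-px
for q in [(248,300),(331,276),(336,306),(254,327)]:print(q,onz("top",q[0]*.64,q[1]*.64,.004).round(3))
for q in [(508,292),(617,338)]:print("lug",onz("top",q[0]*.64,q[1]*.64,.045).round(3))
E
```

```text
[256 175  25  66 371]
paddle c [0.47980057 0.05528335] ax [ 0.95962021 -0.28129887] -16.33774077175409 -0.08489688581890618 0.10597359744879464 mid [0.48991339 0.05231892]
(248, 300) [0.533 0.363 0.004]
(331, 276) [0.577 0.214 0.004]
(336, 306) [0.522 0.204 0.004]
(254, 327) [0.484 0.35  0.004]
lug [ 0.539 -0.102  0.045]
lug [ 0.458 -0.288  0.045]
```

View pics/crop0.png

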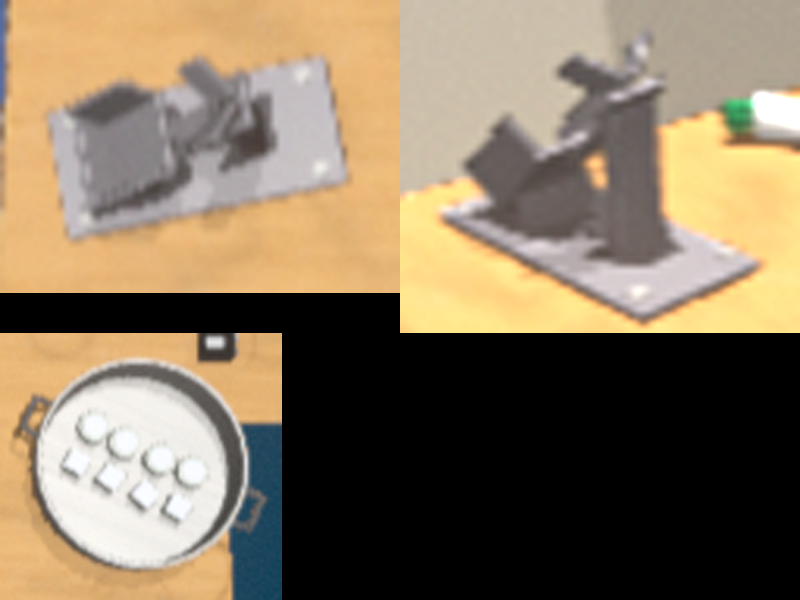

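```bash
cat >> h.py <<'E'
from scipy.spatial.transform import Rotation as Ro
def plan(p,R,n,verbose=True):
    """one row, repeated n times, from measured pose to target TCP p,R"""
    s=r.get_state();p0=np.array(s["tool_pos"]);R0=np.array(s["eef_rot"])
    rv=Ro.from_matrix(R0.T@np.array(R)).as_rotvec()/n
    S=sum(Ro.from_rotvec(rv*k).as_matrix() for k in range(n))
    t=np.linalg.solve(S,R0.T@(np.array(p)-p0))*1000
    print("x%d"%n,"[[%.1f,%.1f,%.1f],[%.4f,%.4f,%.4f]]"%(*t,*rv),"norm %.1f mm %.2f deg"%(np.linalg.norm(t),np.degrees(np.linalg.norm(rv))),"q",np.round(s["qpos"],0).tolist(),"t",round(s["time"],2))
def az(d):
    d=np.radians(d);return np.array([np.cos(d),np.sin(d),0])
def tool(y,z):
    y=np.array(y)/np.linalg.norm(y);z=np.array(z)/np.linalg.norm(z);return np.column_stack([np.cross(y,z),y,z])
E
python3 - <<'E'
from h import *
C=[onz("top",150+u/5.333,165+v/5.333,.004)[:2] for u,v in [(50,115),(322,57),(348,180),(70,238)]]
for c in C:print(c.round(3))
C=np.array(C);print([np.linalg.norm(C[i]-C[(i+1)%4]).round(3) for i in range(4)],"centre",C.mean(0))
d=C[1]+C[2]-C[0]-C[3];e=C[0]+C[1]-C[2]-C[3];print("restx az",np.degrees(np.arctan2(d[1],d[0])),"from widths",np.degrees(np.arctan2(e[1],e[0]))-90)
c=onz("top",315+142/3.133,160+131/3.133,.05);print("pan c",c)
L=onz("top",315+32/3.133,160+85/3.133,.045);M=onz("top",315+255/3.133,160+177/3.133,.045);d=L-M;print(L,M,(L+M)/2,"pan y az",np.degrees(np.arctan2(d[1],d[0])))
# approach: above paddle
p=np.array([0.490,0.0523,0])+0.045*az(-16.3);print(p)
plan([p[0],p[1],0.10],tool(az(73.7),[0,0,-1]),13)
E
```

```text
[0.549 0.362]
[0.58  0.218]
[0.514 0.203]
[0.483 0.348]
[np.float64(0.147), np.float64(0.068), np.float64(0.149), np.float64(0.067)] centre [0.531379   0.28259523]
restx az -77.87564599415391 from widths -77.80798428218935
pan c [ 0.49653233 -0.19546036  0.05      ]
[ 0.53824872 -0.10213243  0.045     ] [ 0.45702529 -0.29227439  0.045     ] [ 0.49763701 -0.19720341  0.045     ] pan y az 66.869156108636
[0.53319124 0.03967    0.        ]
x13 [[-33.9,-32.4,10.1],[-0.0002,-0.0000,-0.0112]] norm 48.0 mm 0.64 deg q [-67.0, 35.0, -1.0, 82.0, 0.0, 63.0, -2.0] t 0.1
```

```bash
python3 -m pendant '[[[-34,-32,3],[0,0,-0.011]],[[-34,-32,3],[0,0,-0.011]],[[-34,-32,3],[0,0,-0.011]],[[-34,-32,3],[0,0,-0.011]],[[-34,-32,3],[0,0,-0.011]],[[-34,-32,3],[0,0,-0.011]],[[-34,-32,3],[0,0,-0.011]],[[-34,-32,3],[0,0,-0.011]],[[-34,-32,3],[0,0,-0.011]],[[-34,-32,3],[0,0,-0.011]]]' 0.2
python3 - <<'E'
from h import *
plan([.5332,.0397,0.09],tool(az(73.7),[0,0,-1]),5)
E
```

```text
time: 1.1
tool_pos: [0.468, 0.1659, 0.201]
eef_rot: [[-0.95, 0.314, -0.0], [0.314, 0.95, -0.0], [0.0, -0.0, -1.0]]
contact_force: [0.7, 0.7, 0.2]
finger_gap: 0.606
x5 [[-20.0,-20.1,22.2],[-0.0001,-0.0001,-0.0069]] norm 36.1 mm 0.40 deg q [-22.0, 24.0, -0.0, 109.0, 0.0, 47.0, 50.0] t 1.1
```

```bash
python3 -m pendant '[[[-20,-20,22],[0,0,-0.007]],[[-20,-20,22],[0,0,-0.007]],[[-20,-20,22],[0,0,-0.007]],[[-20,-20,22],[0,0,-0.007]],[[0,0,0],[0,0,0]],[[0,0,0],[0,0,0]]]' 0.2
python3 - <<'E'
from h import *
a=snap("top","t1");b=snap("side","s1")
o=np.vstack([cv2.resize(a[150:260,220:330],(300,300)),cv2.resize(b[180:280,190:290],(300,300))]);cv2.imwrite("pics/c1.png",cv2.convertScaleAbs(o,alpha=1.5))
plan([.5332,.0397,0.003],tool(az(73.7),[0,0,-1]),5)
print(proj("top",[.5332,.0397,.014]),proj("side",[.5332,.0397,.014]))
# paddle from side view: centreline
hsv=cv2.cvtColor(cv2.imread("pics/s0.png"),cv2.COLOR_BGR2HSV)
m=((hsv[:,:,1]<60)&(hsv[:,:,2]>130)).astype(np.uint8);k=np.zeros_like(m);k[225:250,200:290]=m[225:250,200:290]
ys,xs=np.where(k);P=np.array([onz("side",x,y,.009) for x,y in zip(xs,ys)])[:,:2]
c=P.mean(0);w,v=np.linalg.eigh(np.cov((P-c).T));ax=v[:,1]*np.sign(v[0,1]);t=(P-c)@ax
print("mid",c+ax*(t.min()+t.max())/2,np.degrees(np.arctan2(ax[1],ax[0])),t.max()-t.min())
E
```

```text
time: 1.7
tool_pos: [0.519, 0.0667, 0.1126]
eef_rot: [[-0.957, 0.289, -0.002], [0.289, 0.957, -0.0], [0.002, -0.001, -1.0]]
contact_force: [-0.4, 0.8, -0.4]
finger_gap: 0.601
x5 [[-4.3,-4.8,22.1],[0.0002,0.0000,-0.0011]] norm 23.1 mm 0.06 deg q [-9.0, 33.0, -1.0, 110.0, 1.0, 37.0, 63.0] t 1.8
[273.21734894 191.16365006] [262.94285681 232.08551639]
mid [0.48930419 0.04963423] -16.01110276869565 0.1917620619299633
```

View pics/c1.png

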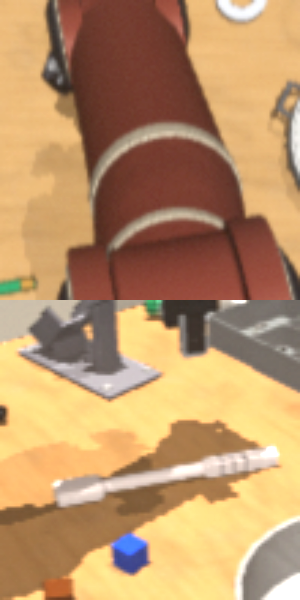

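The side view confirms the paddle pose within 3 mm of the top view. I descend and grip it.

```bash
python3 -m pendant '[[[-4.5,-5,20],[0,0,-0.001]],[[-4.5,-5,20],[0,0,-0.001]],[[-4.5,-5,20],[0,0,-0.001]],[[-4.5,-5,20],[0,0,-0.001]],[[-4,-5,16],[0,0,-0.001]],[[0,0,6],[0,0,0]],[[0,0,0],[0,0,0]],[[0,0,0],[0,0,0]]]' 0.2
python3 - <<'E'
from h import *
plan([.5329,.0387,0.003],tool(az(73.7),[0,0,-1]),3)
E
```

```text
time: 2.6
tool_pos: [0.5339, 0.0383, 0.0122]
eef_rot: [[-0.96, 0.281, 0.001], [0.281, 0.96, 0.001], [-0.001, 0.001, -1.0]]
contact_force: [0.3, -0.1, -0.3]
finger_gap: 0.598
x3 [[0.4,0.0,3.1],[0.0004,0.0004,-0.0002]] norm 3.1 mm 0.03 deg q [-6.0, 43.0, -1.0, 112.0, 1.0, 25.0, 66.0] t 2.6
```

```bash
python3 -m pendant '[[[0,0,4],[0,0,0]],[[0,0,5],[0,0,0]],[[0,0,0],[0,0,0]],[[0,0,0],[0,0,0]]]' 0.2; python3 -m pendant '[[[0,0,0],[0,0,0]],[[0,0,0],[0,0,0]],[[0,0,0],[0,0,0]],[[0,0,0],[0,0,0]],[[0,0,0],[0,0,0]],[[0,0,0],[0,0,0]]]' -1
```

```text
time: 3.0
tool_pos: [0.5333, 0.037, 0.0022]
eef_rot: [[-0.959, 0.283, -0.0], [0.283, 0.959, -0.0], [0.0, -0.0, -1.0]]
contact_force: [0.6, 1.0, 0.4]
finger_gap: 0.599
time: 3.6
tool_pos: [0.5338, 0.037, 0.0026]
eef_rot: [[-0.959, 0.283, 0.001], [0.283, 0.959, 0.0], [-0.001, 0.0, -1.0]]
contact_force: [-0.7, 0.4, 4.7]
finger_gap: 0.145
```

```bash
python3 -m pendant '[[[0,0,-8],[0,0,0]],[[0,0,-15],[0,0,0]],[[0,0,-25],[0,0,0]],[[0,0,-30],[0,0,0]],[[0,0,-30],[0,0,0]],[[0,0,-30],[0,0,0]],[[0,0,-30],[0,0,0]],[[0,0,-30],[0,0,0]],[[0,0,-20],[0,0,0]],[[0,0,-10],[0,0,0]]]'
cat >> h.py <<'E'
RX=az(-77.85);RY=az(12.15);RO=np.array([.5209,.3315,0]);LOW=RO+[0,0,.022]
U=RX*.70711+[0,0,.70711];N=-RX*.70711+[0,0,.70711]
RP=tool(RY,-N);RG=tool(RY,-U)
E
python3 - <<'E'
from h import *
b=snap("side","s2")
c=b[60:260,120:320];cv2.imwrite("pics/c2.png",cv2.convertScaleAbs(cv2.resize(c,(500,500)),alpha=1.4))
T=LOW+.1413*U-.0044*N;print("place",T,"pre",T+.1*N)
plan(T+.12*N,RP,14)
plan(T+.12*N+[0,0,0.05],tool(RY,[0,0,-1]),10)
E
```

```text
time: 4.6
tool_pos: [0.534, 0.0369, 0.2324]
eef_rot: [[-0.959, 0.283, 0.003], [0.283, 0.959, 0.0], [-0.003, 0.001, -1.0]]
contact_force: [0.1, 0.5, -1.5]
finger_gap: 0.143
place [0.54258405 0.23078186 0.11880336] pre [0.52770138 0.29990893 0.18951436]
x14 [[14.9,14.4,-4.5],[0.0302,-0.0503,0.0723]] norm 21.2 mm 5.34 deg q [-6.0, 25.0, -1.0, 101.0, 1.0, 54.0, 67.0] t 4.65
x10 [[20.9,20.2,-2.1],[0.0003,0.0003,0.1072]] norm 29.1 mm 6.14 deg q [-6.0, 25.0, -1.0, 101.0, 1.0, 54.0, 67.0] t 4.65
```

View pics/c2.png

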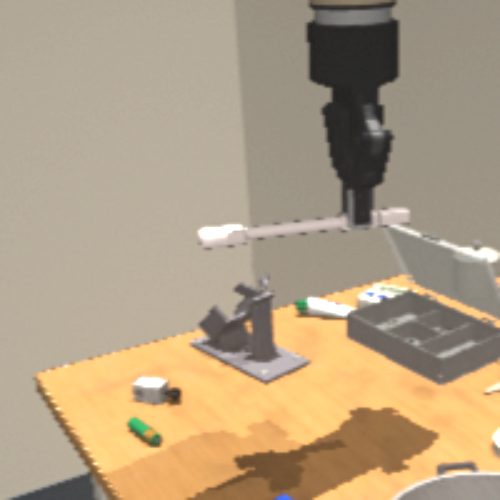

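```bash
python3 -m pendant '[[[15,14,-6],[0.030,-0.050,0.072]],[[15,14,-6],[0.030,-0.050,0.072]],[[15,14,-6],[0.030,-0.050,0.072]],[[15,14,-6],[0.030,-0.050,0.072]],[[15,14,-6],[0.030,-0.050,0.072]],[[15,14,-6],[0.030,-0.050,0.072]],[[15,14,-6],[0.030,-0.050,0.072]],[[15,14,-6],[0.030,-0.050,0.072]],[[15,14,-5],[0.030,-0.050,0.072]],[[15,14,-5],[0.030,-0.050,0.072]]]'
python3 - <<'E'
from h import *
T=LOW+.1413*U-.0044*N
plan(T+.12*N,RP,6)
E
```

```text
time: 5.65
tool_pos: [0.4884, 0.2392, 0.2376]
eef_rot: [[-0.459, 0.866, 0.196], [0.71, 0.491, -0.505], [-0.534, -0.093, -0.84]]
contact_force: [0.8, 0.2, 0.3]
finger_gap: 0.143
x6 [[10.4,10.7,-1.7],[0.0196,-0.0339,0.0491]] norm 15.0 mm 3.60 deg q [-56.0, 33.0, 19.0, 97.0, 23.0, 65.0, -21.0] t 5.65
```

```bash
python3 -m pendant '[[[12,12,-2],[0.022,-0.038,0.055]],[[12,12,-2],[0.022,-0.038,0.055]],[[12,12,-2],[0.022,-0.038,0.055]],[[10,10,-2],[0.015,-0.025,0.035]],[[0,0,0],[0,0,0]],[[0,0,0],[0,0,0]]]'
python3 - <<'E'
from h import *
T=LOW+.1413*U-.0044*N
plan(T+.12*N,RP,2)
E
```

```text
time: 6.25
tool_pos: [0.5115, 0.2942, 0.214]
eef_rot: [[-0.253, 0.952, 0.171], [0.709, 0.303, -0.636], [-0.658, -0.04, -0.752]]
contact_force: [0.3, -0.8, 0.0]
finger_gap: 0.139
x2 [[8.9,9.2,-1.4],[0.0182,-0.0325,0.0487]] norm 12.9 mm 3.52 deg q [-61.0, 44.0, 23.0, 84.0, 22.0, 75.0, -32.0] t 6.25
```

```bash
python3 -m pendant '[[[9,9,-1],[0.018,-0.0325,0.0487]],[[9,9,-1],[0.018,-0.0325,0.0487]],[[0,0,0],[0,0,0]],[[0,0,0],[0,0,0]],[[0,0,0],[0,0,0]]]'
python3 - <<'E'
from h import *
T=LOW+.1413*U-.0044*N
plan(T+.12*N,RP,1)
b=snap("side","s3");a=snap("top","t3")
o=np.hstack([cv2.resize(b[100:240,150:290],(400,400)),cv2.resize(a[130:240,130:240],(400,400))])
cv2.imwrite("pics/c3.png",cv2.convertScaleAbs(o,alpha=1.5))
tip=T+.12*N-.1413*U+.0044*N
print("expect tip",tip,proj("side",tip),proj("top",tip))
E
```

```text
time: 6.75
tool_pos: [0.525, 0.3124, 0.2053]
eef_rot: [[-0.146, 0.978, 0.15], [0.693, 0.209, -0.689], [-0.706, 0.003, -0.709]]
contact_force: [0.6, 0.5, -0.5]
finger_gap: 0.146
x1 [[2.2,-0.0,0.2],[0.0014,-0.0022,-0.0033]] norm 2.2 mm 0.24 deg q [-62.0, 49.0, 24.0, 78.0, 20.0, 80.0, -37.0] t 6.75
expect tip [0.5030408  0.41445248 0.1068532 ] [189.91565348 158.53105292] [129.12191651 195.98103698]
```

View pics/c3.png

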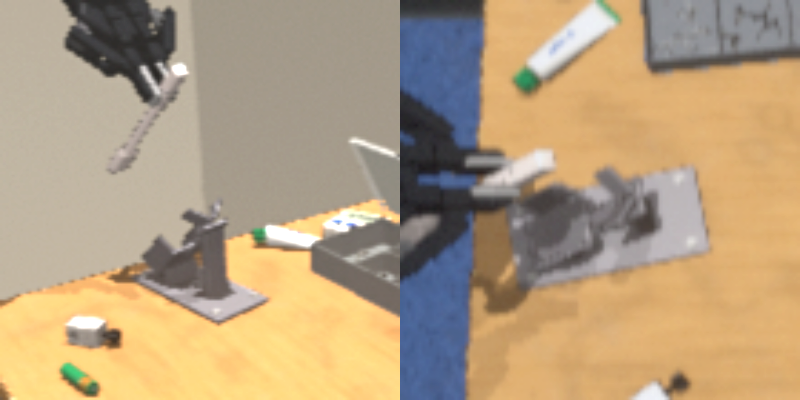

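```bash
python3 -m pendant '[[[0,0,15],[0,0,0]],[[0,0,20],[0,0,0]],[[0,0,20],[0,0,0]],[[0,0,20],[0,0,0]],[[0,0,10],[0,0,0]],[[0,0,0],[0,0,0]],[[0,0,0],[0,0,0]],[[0,0,0],[0,0,0]]]'
python3 - <<'E'
from h import *
T=LOW+.1413*U-.0044*N
plan(T+.035*N,RP,1)
e=T+.12*N+.0044*N+(.19-.1413)*U
print("end expect",proj("top",e+.002*U),proj("side",e+.002*U))
b=snap("side","s4");a=snap("top","t4")
o=np.hstack([cv2.resize(b[140:220,180:260],(400,400),interpolation=2),cv2.resize(a[160:220,140:200],(400,400),interpolation=2)])
cv2.imwrite("pics/c4.png",cv2.convertScaleAbs(o,alpha=1.6))
s=r.get_state();p=np.array(s["tool_pos"]);R=np.array(s["eef_rot"])
tip=p+R@[.1413,0,-.0044];end=p+R@[-.0487,0,-.0044];print(tip,end,proj("side",tip),proj("side",end),proj("top",tip),proj("top",end))
E
```

```text
time: 7.65
tool_pos: [0.5381, 0.2567, 0.1445]
eef_rot: [[-0.147, 0.977, 0.153], [0.694, 0.212, -0.688], [-0.704, 0.005, -0.71]]
contact_force: [0.1, 0.4, -1.0]
finger_gap: 0.142
x1 [[-0.4,-1.1,1.8],[0.0044,-0.0039,-0.0021]] norm 2.1 mm 0.36 deg q [-59.0, 51.0, 25.0, 86.0, 22.0, 69.0, -39.0] t 7.65
end expect [170.09644195 173.17837075] [213.11067214 123.47752871]
[0.51648091 0.35757036 0.04794914] [0.54447933 0.22569211 0.18183049] [202.83664399 180.24787636] [228.03568866 148.69853275] [156.63755427 194.9830326 ] [198.29380555 173.70450567]
```

View pics/c4.png

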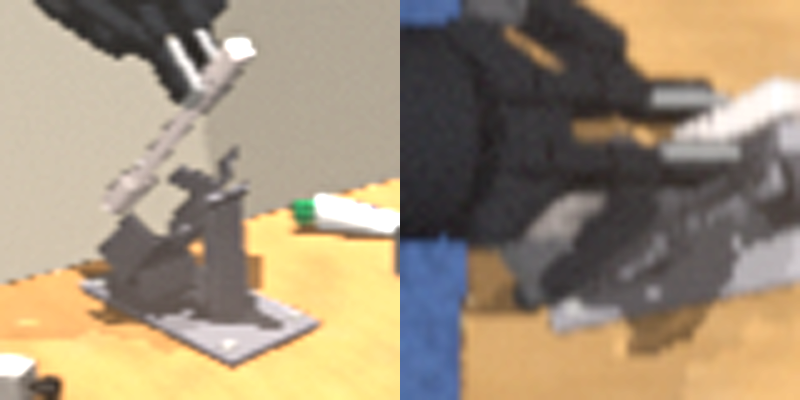

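```bash
python3 -m pendant '[[[-2,-1,8],[0,0,0]],[[-1,0,8],[0,0,0]],[[0,0,8],[0,0,0]],[[0,0,6],[0,0,0]],[[0,0,0],[0,0,0]],[[0,0,0],[0,0,0]]]'
python3 -m pendant '[[[0,0,3],[0,0,0]],[[0,0,0],[0,0,0]],[[0,0,2],[0,0,0]],[[0,0,0],[0,0,0]],[[0,0,0],[0,0,0]]]'
python3 - <<'E'
from h import *
T=LOW+.1413*U-.0044*N
plan(T,RP,1)
E
```

```text
time: 8.35
tool_pos: [0.5418, 0.2322, 0.1246]
eef_rot: [[-0.147, 0.978, 0.15], [0.693, 0.21, -0.689], [-0.706, 0.003, -0.709]]
contact_force: [0.1, 0.2, -0.6]
finger_gap: 0.144
time: 8.85
tool_pos: [0.5433, 0.2298, 0.1215]
eef_rot: [[-0.147, 0.977, 0.153], [0.694, 0.212, -0.688], [-0.705, 0.005, -0.71]]
contact_force: [1.8, 3.1, 0.6]
finger_gap: 0.142
x1 [[2.7,-0.5,1.1],[0.0047,-0.0036,-0.0026]] norm 2.9 mm 0.37 deg q [-57.0, 51.0, 25.0, 90.0, 23.0, 64.0, -39.0] t 8.85
```

```bash
python3 -m pendant '[[[1.5,0,0.5],[0,0,0]],[[0,0,0],[0,0,0]],[[0,0,0],[0,0,0]]]'
python3 -m pendant '[[[0,0,0],[0,0,0]],[[0,0,0],[0,0,0]],[[0,0,0],[0,0,0]],[[0,0,0],[0,0,0]],[[0,0,0],[0,0,0]]]' 0
python3 - <<'E'
from h import *
b=snap("side","s5");a=snap("top","t5")
o=np.hstack([cv2.resize(b[140:220,180:260],(400,400),interpolation=2),cv2.resize(a[160:220,140:200],(400,400),interpolation=2)])
cv2.imwrite("pics/c5.png",cv2.convertScaleAbs(o,alpha=1.6))
E
```

```text
time: 9.15
tool_pos: [0.5436, 0.2299, 0.1207]
eef_rot: [[-0.146, 0.977, 0.153], [0.694, 0.212, -0.689], [-0.705, 0.006, -0.709]]
contact_force: [3.6, 2.8, 3.6]
finger_gap: 0.143
time: 9.65
tool_pos: [0.5419, 0.2293, 0.1195]
eef_rot: [[-0.147, 0.978, 0.15], [0.693, 0.21, -0.69], [-0.706, 0.002, -0.708]]
contact_force: [0.3, -0.0, -0.3]
finger_gap: 0.501
```

View pics/c5.png

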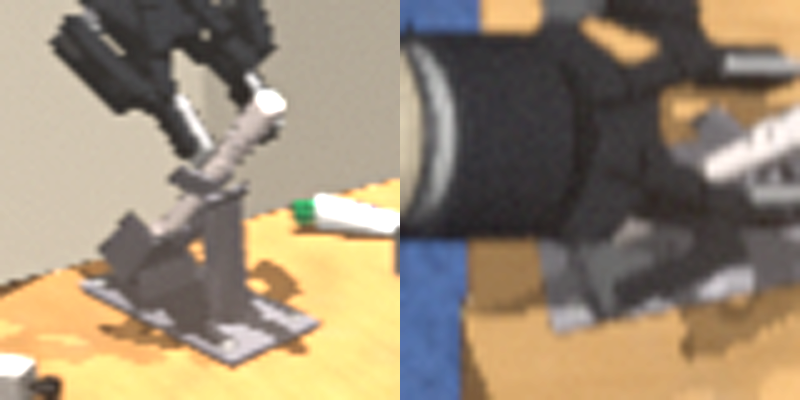

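Side view shows the blade in the trough and the shaft in the fork; it was released at t=9.65. I back off square to the slope.

```bash
python3 -m pendant '[[[0,0,-10],[0,0,0]],[[0,0,-20],[0,0,0]],[[0,0,-25],[0,0,0]],[[0,0,-25],[0,0,0]],[[0,0,-25],[0,0,0]],[[0,0,-20],[0,0,0]],[[0,0,0],[0,0,0]],[[0,0,0],[0,0,0]]]' 0.4
python3 - <<'E'
from h import *
plan(LOW+.28*U,RG,14)
b=cv2.imread("pics/s5.png")
e=LOW+.19*U;print("end expect side",proj("side",e),proj("top",e))
E
```

```text
time: 10.55
tool_pos: [0.5234, 0.3157, 0.2084]
eef_rot: [[-0.147, 0.978, 0.151], [0.693, 0.211, -0.689], [-0.706, 0.003, -0.709]]
contact_force: [0.3, -0.4, -0.2]
finger_gap: 0.702
x14 [[-14.5,0.1,-0.1],[0.0002,0.1120,0.0000]] norm 14.5 mm 6.42 deg q [-62.0, 49.0, 24.0, 78.0, 20.0, 81.0, -37.0] t 10.55
end expect side [234.54250431 159.71096758] [210.01399439 174.17720305]
```

```bash
python3 -m pendant '[[[-14.5,0,0],[0,0.112,0]],[[-14.5,0,0],[0,0.112,0]],[[-14.5,0,0],[0,0.112,0]],[[-14.5,0,0],[0,0.112,0]],[[-14.5,0,0],[0,0.112,0]],[[-14.5,0,0],[0,0.112,0]],[[-14.5,0,0],[0,0.112,0]],[[-14.5,0,0],[0,0.112,0]],[[-14.5,0,0],[0,0.112,0]],[[-14.5,0,0],[0,0.112,0]]]'
python3 -m pendant '[[[-14.5,0,0],[0,0.112,0]],[[-14.5,0,0],[0,0.112,0]],[[-14.5,0,0],[0,0.112,0]],[[-14.5,0,0],[0,0.112,0]],[[0,0,0],[0,0,0]],[[0,0,0],[0,0,0]],[[0,0,0],[0,0,0]]]'
python3 - <<'E'
from h import *
plan(LOW+.28*U,RG,2)
E
```

```text
time: 11.55
tool_pos: [0.5511, 0.1841, 0.2461]
eef_rot: [[-0.197, 0.978, -0.067], [0.922, 0.208, 0.327], [0.334, 0.003, -0.943]]
contact_force: [0.6, 0.3, -0.5]
finger_gap: 0.7
time: 12.25
tool_pos: [0.5613, 0.1386, 0.2191]
eef_rot: [[-0.153, 0.977, -0.148], [0.691, 0.212, 0.691], [0.707, 0.003, -0.707]]
contact_force: [0.2, 0.3, 0.3]
finger_gap: 0.7
x2 [[-0.0,0.5,-0.6],[0.0004,0.0002,0.0019]] norm 0.8 mm 0.11 deg q [10.0, 38.0, -8.0, 95.0, -42.0, 68.0, 39.0] t 12.25
```

```bash
python3 -m pendant '[[[0,1,15],[0,0,0]],[[0,0,20],[0,0,0]],[[0,0,20],[0,0,0]],[[0,0,20],[0,0,0]],[[0,0,20],[0,0,0]],[[0,0,18],[0,0,0]],[[0,0,15],[0,0,0]],[[0,0,0],[0,0,0]],[[0,0,0],[0,0,0]]]'
python3 -m pendant '[[[0,0,0],[0,0,0]],[[0,0,0],[0,0,0]],[[0,0,0],[0,0,0]],[[0,0,0],[0,0,0]],[[0,0,0],[0,0,0]],[[0,0,0],[0,0,0]],[[0,0,0],[0,0,0]]]' -1
python3 - <<'E'
from h import *
plan(LOW+.152*U,RG,1)
E
```

```text
time: 13.15
tool_pos: [0.544, 0.2272, 0.129]
eef_rot: [[-0.154, 0.977, -0.147], [0.691, 0.213, 0.691], [0.706, 0.005, -0.708]]
contact_force: [0.2, 0.2, 0.2]
finger_gap: 0.698
time: 13.85
tool_pos: [0.545, 0.2253, 0.1283]
eef_rot: [[-0.151, 0.978, -0.145], [0.692, 0.209, 0.691], [0.706, 0.004, -0.708]]
contact_force: [1.0, -3.8, 3.6]
finger_gap: 0.154
x1 [[1.9,-1.2,0.1],[0.0038,0.0011,0.0020]] norm 2.2 mm 0.26 deg q [4.0, 44.0, -12.0, 102.0, -48.0, 52.0, 44.0] t 13.85
```

```bash
python3 -m pendant '[[[8,0,0],[0,0,0]],[[12,0,0],[0,0,0]],[[18,0,0],[0,0,0]],[[20,0,0],[0,0,0]],[[20,0,0],[0,0,0]],[[20,0,-5],[0,0,0]],[[20,0,-15],[0,0,0]],[[10,0,-20],[0,0,0]],[[5,0,-20],[0,0,0]],[[0,0,0],[0,0,0]]]'
python3 - <<'E'
from h import *
PC=np.array([.497,-.196,0])
X=az(-23.1)
plan(PC+.052*X+[0,0,.005+.152+.09],tool(az(66.9),[0,0,-1]),16)
b=snap("side","s6");a=snap("top","t6")
s=r.get_state();p=np.array(s["tool_pos"]);R=np.array(s["eef_rot"])
print(p,p+R@[0,0,.152],proj("side",p+R@[0,0,.152]),proj("side",p-R@[0,0,.038]))
cv2.imwrite("pics/c6.png",cv2.convertScaleAbs(cv2.resize(b[60:220,150:310],(480,480),interpolation=2),alpha=1.5))
E
```

```text
time: 14.85
tool_pos: [0.533, 0.2779, 0.2677]
eef_rot: [[-0.156, 0.977, -0.144], [0.69, 0.212, 0.692], [0.707, 0.008, -0.707]]
contact_force: [0.4, 0.2, -1.0]
finger_gap: 0.157
x16 [[-24.2,-19.2,-10.7],[0.0238,-0.0450,-0.0562]] norm 32.6 mm 4.35 deg q [-2.0, 33.0, -11.0, 97.0, -46.0, 61.0, 28.0] t 14.85
[0.53136996 0.27806792 0.2647296 ] [0.50871279 0.3831895  0.15730472] [193.9033624 145.4705516] [218.54010456 107.20080716]
```

View pics/c6.png

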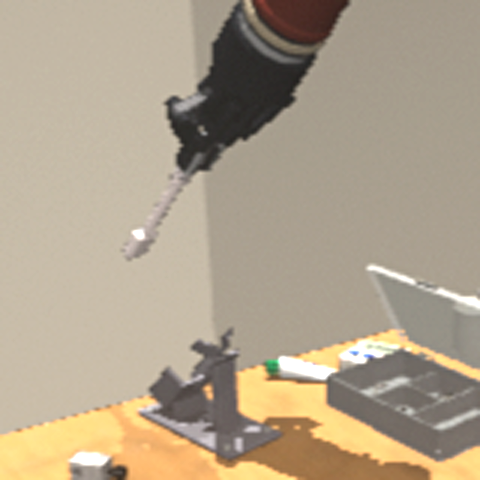

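```bash
cat >> h.py <<'E'
PC=np.array([.497,-.196,0]);PX=az(-23.1);PY=az(66.9);RS=tool(PY,[0,0,-1])
def pan(x,y,h):return PC+x*PX+y*PY+[0,0,.005+.152+h]
E
python3 - <<'E'
from h import *
plan(pan(.052,0,.16),RS,16)
E
```

```text
x16 [[-22.3,-18.5,-14.9],[0.0235,-0.0452,-0.0563]] norm 32.6 mm 4.35 deg q [-2.0, 33.0, -11.0, 97.0, -46.0, 61.0, 28.0] t 14.95
```

```bash
python3 -m pendant '[[[10,0,-10],[0,0,0]],[[14,0,-14],[0,0,0]],[[14,0,-14],[0,0,0]],[[14,0,-14],[0,0,0]],[[0,0,0],[0,0,0]]]'
python3 - <<'E'
from h import *
plan(pan(.052,0,.16),RS,16)
E
```

```text
time: 15.45
tool_pos: [0.533, 0.2779, 0.3409]
eef_rot: [[-0.155, 0.977, -0.145], [0.689, 0.212, 0.693], [0.708, 0.008, -0.706]]
contact_force: [0.0, 0.4, -0.7]
finger_gap: 0.154
x16 [[-24.2,-19.2,-10.5],[0.0238,-0.0450,-0.0562]] norm 32.6 mm 4.35 deg q [-2.0, 28.0, -10.0, 92.0, -44.0, 68.0, 21.0] t 15.45
```

```bash
python3 -m pendant '[[[-24,-19,-11],[0.024,-0.045,-0.056]],[[-24,-19,-11],[0.024,-0.045,-0.056]],[[-24,-19,-11],[0.024,-0.045,-0.056]],[[-24,-19,-11],[0.024,-0.045,-0.056]],[[-24,-19,-11],[0.024,-0.045,-0.056]],[[-24,-19,-11],[0.024,-0.045,-0.056]],[[-24,-19,-11],[0.024,-0.045,-0.056]],[[-24,-19,-11],[0.024,-0.045,-0.056]],[[-24,-19,-10],[0.024,-0.045,-0.056]],[[0,0,0],[0,0,0]]]'
python3 - <<'E'
from h import *
plan(pan(.052,0,.16),RS,7)
E
```

```text
time: 16.45
tool_pos: [0.4817, -0.0059, 0.2871]
eef_rot: [[-0.661, 0.732, -0.167], [0.672, 0.676, 0.303], [0.334, 0.088, -0.938]]
contact_force: [0.0, 0.3, 0.2]
finger_gap: 0.157
x7 [[-24.0,-18.5,-10.2],[0.0226,-0.0455,-0.0575]] norm 32.0 mm 4.39 deg q [11.0, 24.0, -5.0, 96.0, -15.0, 73.0, 57.0] t 16.45
```

```bash
python3 -m pendant '[[[-24,-18.5,-10],[0.0226,-0.0455,-0.0575]],[[-24,-18.5,-10],[0.0226,-0.0455,-0.0575]],[[-24,-18.5,-10],[0.0226,-0.0455,-0.0575]],[[-24,-18.5,-10],[0.0226,-0.0455,-0.0575]],[[-24,-18.5,-10],[0.0226,-0.0455,-0.0575]],[[-24,-18.5,-10],[0.0226,-0.0455,-0.0575]],[[0,0,0],[0,0,0]],[[0,0,0],[0,0,0]]]'
python3 - <<'E'
from h import *
plan(pan(.054,0,.10),RS,3)
a=snap("top","t7");b=snap("side","s7")
E
```

```text
time: 17.25
tool_pos: [0.5319, -0.1831, 0.3064]
eef_rot: [[-0.897, 0.441, -0.033], [0.439, 0.897, 0.046], [0.049, 0.026, -0.998]]
contact_force: [-0.3, 0.3, -0.6]
finger_gap: 0.154
x3 [[-9.8,-8.5,16.0],[0.0093,-0.0162,-0.0176]] norm 20.6 mm 1.47 deg q [20.0, 25.0, -4.0, 87.0, -0.0, 70.0, 81.0] t 17.25
```

```bash
python3 -m pendant '[[[-10,-8.5,16],[0.0093,-0.0162,-0.0176]],[[-10,-8.5,16],[0.0093,-0.0162,-0.0176]],[[-10,-8.5,16],[0.0093,-0.0162,-0.0176]],[[0,0,0],[0,0,0]],[[0,0,0],[0,0,0]]]'
python3 - <<'E'
from h import *
for u,v in [(92,427),(123,443),(159,460),(191,472),(76,463),(110,478),(144,494),(178,508)]:
    p=onz("top",315+u/3.133,160+(v-333)/3.133,.025)-PC;print((p@PX).round(3),(p@PY).round(3))
plan(pan(.054,0,.02),RS,4)
s=r.get_state();p=np.array(s["tool_pos"]);R=np.array(s["eef_rot"]);tip=p+R@[0,0,.152]
b=snap("side","s8");print(tip,proj("side",tip),(tip-PC)@PX,(tip-PC)@PY)
a=snap("top","t8")
o=np.hstack([cv2.resize(b[200:340,255:395],(400,400),interpolation=2),cv2.resize(a[150:260,300:410],(400,400),interpolation=2)])
cv2.imwrite("pics/c8.png",cv2.convertScaleAbs(o,alpha=1.3))
E
```

```text
time: 17.85
tool_pos: [0.5475, -0.2178, 0.2581]
eef_rot: [[-0.92, 0.392, 0.001], [0.392, 0.92, -0.001], [-0.001, -0.001, -1.0]]
contact_force: [0.5, 0.3, -1.1]
finger_gap: 0.157
0.019 0.05
0.016 0.019
0.015 -0.015
0.016 -0.045
-0.017 0.051
-0.017 0.019
-0.019 -0.014
-0.019 -0.046
x4 [[0.3,0.1,20.3],[-0.0002,0.0003,0.0002]] norm 20.3 mm 0.03 deg q [22.0, 28.0, -3.0, 90.0, 2.0, 62.0, 85.0] t 17.85
[ 0.54765017 -0.21799455  0.10607135] [345.53489618 248.48225502] 0.05521838992597224 -0.0003591200034179093
```

View pics/c8.png

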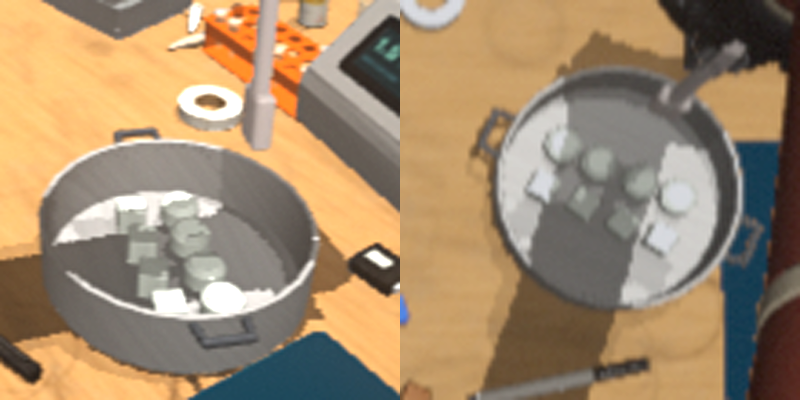

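```bash
python3 -m pendant '[[[0,5,10],[0,0,0]],[[0,5,15],[0,0,0]],[[0,5,18],[0,0,0]],[[0,3,18],[0,0,0]],[[0,0,15],[0,0,0]],[[0,0,8],[0,0,0]],[[0,0,4],[0,0,0]],[[0,0,0],[0,0,0]],[[0,0,0],[0,0,0]]]'
python3 -m pendant '[[[0,0,4],[0,0,0]],[[0,0,0],[0,0,0]],[[0,0,0],[0,0,0]]]'
python3 -m pendant '[[[0,0,2],[0,0,0]],[[0,0,0],[0,0,0]],[[0,0,0],[0,0,0]]]'
python3 - <<'E'
from h import *
plan(pan(.054,.018,.002),RS,1)
E
```

```text
time: 18.85
tool_pos: [0.5554, -0.2032, 0.171]
eef_rot: [[-0.92, 0.392, 0.004], [0.392, 0.92, -0.004], [-0.005, -0.002, -1.0]]
contact_force: [-0.4, -0.3, -0.6]
finger_gap: 0.154
time: 19.15
tool_pos: [0.555, -0.2031, 0.1664]
eef_rot: [[-0.92, 0.392, 0.003], [0.392, 0.92, -0.003], [-0.004, -0.002, -1.0]]
contact_force: [-0.4, -0.5, -0.7]
finger_gap: 0.157
time: 19.45
tool_pos: [0.5549, -0.203, 0.1642]
eef_rot: [[-0.92, 0.392, 0.002], [0.392, 0.92, -0.003], [-0.003, -0.002, -1.0]]
contact_force: [0.2, 0.4, -0.6]
finger_gap: 0.153
x1 [[2.0,1.8,5.2],[-0.0021,0.0032,-0.0000]] norm 5.8 mm 0.22 deg q [20.0, 34.0, -3.0, 97.0, 3.0, 49.0, 82.0] t 19.45
```

```bash
python3 -m pendant '[[[0,0,1.5],[0,0,0]],[[0,0,1.5],[0,0,0]],[[0,0,0],[0,0,0]],[[0,0,0],[0,0,0]]]'
python3 -m pendant '[[[0,1.5,1.5],[0,0,0]],[[0,0,0],[0,0,0]],[[0,0,0],[0,0,0]]]'
python3 - <<'E'
from h import *
plan(pan(.054,.018,.001),RS,1)
E
```

```text
time: 19.85
tool_pos: [0.5549, -0.2031, 0.1612]
eef_rot: [[-0.92, 0.392, 0.002], [0.392, 0.92, -0.003], [-0.003, -0.002, -1.0]]
contact_force: [0.3, 0.3, -0.9]
finger_gap: 0.152
time: 20.15
tool_pos: [0.5556, -0.2015, 0.1597]
eef_rot: [[-0.92, 0.392, 0.002], [0.392, 0.92, -0.003], [-0.003, -0.002, -1.0]]
contact_force: [0.2, 0.0, -0.6]
finger_gap: 0.152
x1 [[2.0,0.1,1.7],[-0.0021,0.0033,0.0003]] norm 2.6 mm 0.22 deg q [20.0, 34.0, -3.0, 97.0, 3.0, 49.0, 82.0] t 20.15
```

```bash
python3 -m pendant '[[[5,0,1],[0,0,0]],[[8,0,0],[0,0,0]],[[8,0,0],[0,0,0]],[[8,0,0],[0,0,0]],[[8,0,0],[0,0,0]],[[8,0,0],[0,0,0]],[[8,0,0],[0,0,0]],[[8,0,0],[0,0,0]],[[8,0,0],[0,0,0]],[[6,0,0],[0,0,0]]]'
python3 -m pendant '[[[3,0,0],[0,0,0]],[[0,0,0],[0,0,0]],[[0,0,0],[0,0,0]]]'
python3 - <<'E'
from h import *
plan(pan(-.022,.018,.001),RS,1)
E
```

```text
time: 21.15
tool_pos: [0.4859, -0.172, 0.1586]
eef_rot: [[-0.92, 0.392, 0.002], [0.392, 0.92, -0.003], [-0.003, -0.002, -1.0]]
contact_force: [-0.0, 0.4, -1.1]
finger_gap: 0.154
time: 21.45
tool_pos: [0.4839, -0.1711, 0.1585]
eef_rot: [[-0.92, 0.392, 0.002], [0.392, 0.92, -0.003], [-0.003, -0.002, -1.0]]
contact_force: [-0.0, 0.3, -0.9]
finger_gap: 0.156
x1 [[0.2,0.3,0.5],[-0.0021,0.0034,-0.0001]] norm 0.6 mm 0.23 deg q [19.0, 28.0, -3.0, 109.0, 3.0, 42.0, 81.0] t 21.45
```

```bash
python3 -m pendant '[[[-5,0,0],[0,0,0]],[[0,0,-15],[0,0,0]],[[0,0,-20],[0,0,0]],[[0,0,-5],[0,0,0]],[[10,-10,0],[0,0,0]],[[15,-12,0],[0,0,0]],[[14,-13,0],[0,0,0]],[[0,0,0],[0,0,0]],[[0,0,0],[0,0,0]]]'
python3 - <<'E'
from h import *
plan(pan(-.056,-.017,.001),RS,1)
a=snap("top","t9");b=snap("side","s9")
o=np.hstack([cv2.resize(b[200:340,255:395],(400,400),interpolation=2),cv2.resize(a[150:260,300:410],(400,400),interpolation=2)])
cv2.imwrite("pics/c9.png",cv2.convertScaleAbs(o,alpha=1.3))
E
```

```text
time: 22.35
tool_pos: [0.438, -0.1901, 0.1979]
eef_rot: [[-0.919, 0.393, 0.001], [0.393, 0.919, -0.003], [-0.003, -0.002, -1.0]]
contact_force: [0.4, 0.4, -0.2]
finger_gap: 0.158
x1 [[-0.5,0.8,39.9],[-0.0021,0.0025,-0.0012]] norm 39.9 mm 0.20 deg q [23.0, 22.0, -4.0, 112.0, 2.0, 46.0, 85.0] t 22.35
```

View pics/c9.png

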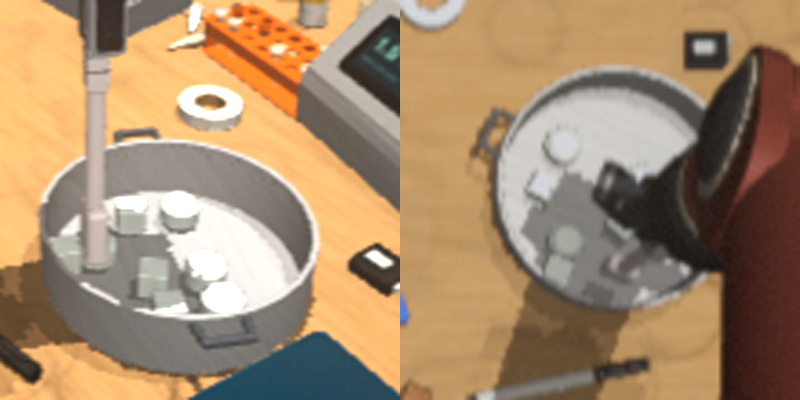

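```bash
python3 -m pendant '[[[0,0,8],[0,0,0]],[[0,0,12],[0,0,0]],[[0,0,10],[0,0,0]],[[0,0,6],[0,0,0]],[[0,0,3],[0,0,0]],[[0,0,0],[0,0,0]],[[0,0,0],[0,0,0]]]'
python3 -m pendant '[[[-5,0,0.5],[0,0,0]],[[-8,0,0],[0,0,0]],[[-8,0,0],[0,0,0]],[[-8,0,0],[0,0,0]],[[-8,0,0],[0,0,0]],[[-8,0,0],[0,0,0]],[[-8,0,0],[0,0,0]],[[-8,0,0],[0,0,0]],[[-8,0,0],[0,0,0]],[[-6,0,0],[0,0,0]]]'
python3 -m pendant '[[[-4,0,0],[0,0,0]],[[0,0,0],[0,0,0]],[[0,0,0],[0,0,0]]]'
python3 - <<'E'
from h import *
plan(pan(.024,-.017,.001),RS,1)
E
```

```text
time: 23.15
tool_pos: [0.4391, -0.19, 0.1596]
eef_rot: [[-0.92, 0.392, 0.003], [0.392, 0.92, -0.004], [-0.004, -0.002, -1.0]]
contact_force: [0.6, -0.1, -0.5]
finger_gap: 0.156
time: 24.15
tool_pos: [0.5085, -0.2197, 0.1591]
eef_rot: [[-0.92, 0.392, 0.003], [0.392, 0.92, -0.003], [-0.004, -0.002, -1.0]]
contact_force: [-0.6, 0.4, -1.3]
finger_gap: 0.153
time: 24.45
tool_pos: [0.5114, -0.2209, 0.1592]
eef_rot: [[-0.92, 0.392, 0.002], [0.392, 0.92, -0.003], [-0.003, -0.002, -1.0]]
contact_force: [-0.7, 0.8, 0.3]
finger_gap: 0.156
x1 [[-1.0,0.3,1.2],[-0.0021,0.0033,0.0000]] norm 1.6 mm 0.22 deg q [23.0, 32.0, -3.0, 102.0, 2.0, 46.0, 86.0] t 24.45
```

```bash
python3 -m pendant '[[[5,0,0],[0,0,0]],[[0,0,-10],[0,0,0]],[[0,0,-20],[0,0,0]],[[0,0,-25],[0,0,0]],[[0,0,-25],[0,0,0]],[[0,0,-25],[0,0,0]],[[0,0,-25],[0,0,0]],[[0,0,-20],[0,0,0]],[[0,0,-10],[0,0,0]],[[0,0,0],[0,0,0]]]'
python3 - <<'E'
from h import *
plan([.533,.278,.341],RG,16)
E
```

```text
time: 25.45
tool_pos: [0.507, -0.2186, 0.321]
eef_rot: [[-0.92, 0.392, 0.006], [0.392, 0.92, -0.005], [-0.007, -0.002, -1.0]]
contact_force: [-0.9, -0.4, -0.8]
finger_gap: 0.155
x16 [[22.1,22.6,8.6],[-0.0233,0.0457,0.0566]] norm 32.8 mm 4.38 deg q [23.0, 22.0, -3.0, 90.0, 1.0, 68.0, 86.0] t 25.45
```

```bash
python3 -m pendant '[[[22,22.5,6],[-0.0233,0.0457,0.0566]],[[22,22.5,6],[-0.0233,0.0457,0.0566]],[[22,22.5,6],[-0.0233,0.0457,0.0566]],[[22,22.5,6],[-0.0233,0.0457,0.0566]],[[22,22.5,6],[-0.0233,0.0457,0.0566]],[[22,22.5,6],[-0.0233,0.0457,0.0566]],[[22,22.5,6],[-0.0233,0.0457,0.0566]],[[22,22.5,6],[-0.0233,0.0457,0.0566]],[[22,22.5,6],[-0.0233,0.0457,0.0566]],[[0,0,0],[0,0,0]]]'
python3 - <<'E'
from h import *
plan([.533,.278,.341],RG,7)
a=snap("top","t10");b=snap("side","s10")
c=cv2.resize(a[150:260,300:410],(400,400),interpolation=2)
q=lambda x,y:tuple(int(v) for v in (proj("top",PC+x*PX+y*PY+[0,0,.015])-[300,150])*400/110)
cv2.line(c,q(0,-.08),q(0,.08),(0,0,255),1)
o=np.hstack([cv2.resize(b[200:340,255:395],(400,400),interpolation=2),c])
cv2.imwrite("pics/c10.png",o)
E
```

```text
time: 26.45
tool_pos: [0.4637, 0.0656, 0.3152]
eef_rot: [[-0.565, 0.803, -0.189], [0.703, 0.589, 0.399], [0.431, 0.092, -0.897]]
contact_force: [0.7, -0.2, -0.5]
finger_gap: 0.158
x7 [[20.5,22.4,11.2],[-0.0242,0.0447,0.0568]] norm 32.4 mm 4.37 deg q [8.0, 21.0, -7.0, 98.0, -21.0, 75.0, 48.0] t 26.45
```

View pics/c10.png

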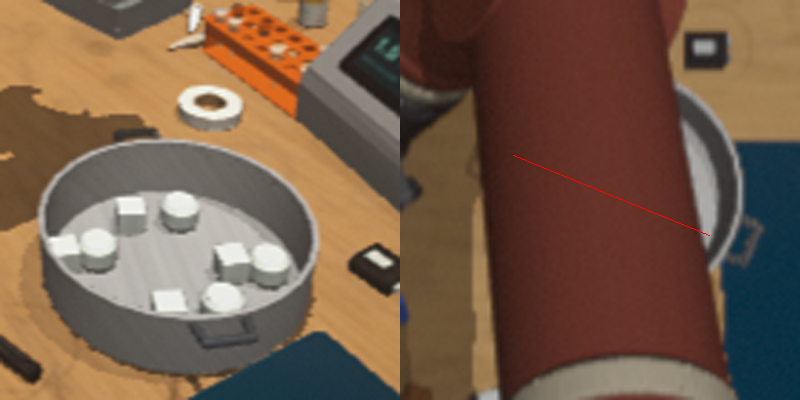

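The side view shows round1 at crop (98,250), now in the square half. Square2 is at (232,262), in the round half, and all eight beads are in the pan. I check the numbers and carry on to the rest.

```bash
python3 - <<'E'
from h import *
for n,u,v in [("r1",98,247),("s2",232,262),("s1",64,248),("r2",270,265),("s0",131,215),("r0",180,211),("r3",223,300)]:
    p=onz("side",255+u/2.857,200+v/2.857,.016)-PC;print(n,(p@PX).round(3),(p@PY).round(3))
E
python3 -m pendant '[[[20,22,9],[-0.024,0.0447,0.057]],[[20,22,9],[-0.024,0.0447,0.057]],[[20,22,9],[-0.024,0.0447,0.057]],[[20,22,9],[-0.024,0.0447,0.057]],[[20,22,9],[-0.024,0.0447,0.057]],[[20,22,9],[-0.024,0.0447,0.057]],[[0,0,0],[0,0,0]],[[0,0,0],[0,0,0]]]'
python3 - <<'E'
from h import *
G=np.array([.545,.2253,.1283])
plan(G+.002*U+.12*N,RG,4)
E
```

```text
r1 -0.045 0.02
s2 0.04 -0.012
s1 -0.068 0.023
r2 0.064 -0.019
s0 -0.013 0.048
r0 0.023 0.046
r3 0.021 -0.044
time: 27.35
tool_pos: [0.5209, 0.2344, 0.3432]
eef_rot: [[-0.207, 0.965, -0.16], [0.713, 0.261, 0.65], [0.67, 0.02, -0.742]]
contact_force: [0.4, -0.7, -1.3]
finger_gap: 0.158
x4 [[-9.5,5.5,35.3],[-0.0053,0.0128,0.0130]] norm 37.0 mm 1.09 deg q [0.0, 27.0, -9.0, 92.0, -40.0, 72.0, 24.0] t 27.35
```

```bash
python3 -m pendant '[[[-6.3,3.7,23.5],[-0.0035,0.0085,0.0087]],[[-6.3,3.7,23.5],[-0.0035,0.0085,0.0087]],[[-6.3,3.7,23.5],[-0.0035,0.0085,0.0087]],[[-6.3,3.7,23.5],[-0.0035,0.0085,0.0087]],[[-6.3,3.7,23.5],[-0.0035,0.0085,0.0087]],[[-6.3,3.7,23.5],[-0.0035,0.0085,0.0087]],[[0,0,0],[0,0,0]],[[0,0,0],[0,0,0]]]'
python3 - <<'E'
from h import *
G=np.array([.545,.2253,.1283])
plan(G+.002*U+.04*N,RG,4)
E
```

```text
time: 28.15
tool_pos: [0.5278, 0.3075, 0.2162]
eef_rot: [[-0.148, 0.978, -0.148], [0.691, 0.21, 0.692], [0.708, 0.001, -0.706]]
contact_force: [-0.1, 0.7, 0.5]
finger_gap: 0.157
x4 [[-20.4,-0.1,0.2],[0.0003,-0.0002,-0.0001]] norm 20.4 mm 0.02 deg q [-4.0, 36.0, -12.0, 100.0, -49.0, 54.0, 31.0] t 28.15
```

```bash
python3 -m pendant '[[[-15,0,0],[0,0,0]],[[-20,0,0],[0,0,0]],[[-20,0,0],[0,0,0]],[[-15,0,0],[0,0,0]],[[-10,0,0],[0,0,0]],[[0,0,0],[0,0,0]],[[0,0,0],[0,0,0]]]'
python3 - <<'E'
from h import *
G=np.array([.545,.2253,.1283])
plan(G+.002*U,RG,1)
b=snap("side","s11")
d=cv2.absdiff(b,cv2.imread("pics/s0.png")).sum(2)
s=r.get_state();p=np.array(s["tool_pos"]);R=np.array(s["eef_rot"])
tip=proj("side",p+R@[0,0,.152]);mid=proj("side",p+R@[0,0,.08]);print(tip,mid)
u,v=tip.round().astype(int)
g=b[v-10:v+8,u-10:u+8].max(2);print(g)
E
```

```text
time: 28.85
tool_pos: [0.5395, 0.2543, 0.1602]
eef_rot: [[-0.15, 0.977, -0.149], [0.689, 0.211, 0.694], [0.709, 0.002, -0.705]]
contact_force: [-0.5, -0.1, 0.2]
finger_gap: 0.156
x1 [[-43.4,-0.8,-0.5],[0.0008,-0.0031,0.0015]] norm 43.4 mm 0.20 deg q [1.0, 41.0, -12.0, 101.0, -49.0, 53.0, 39.0] t 28.85
[202.39475868 178.38537105] [211.12220619 167.35308172]
[[137 137 135 137 138 137 137 138 138 136 137 137 138 137 135 124 125 140]
 [137 138 137 138 136 137 138 137 137 137 138 137 136 137 140 145 144 135]
 [137 137 138 138 137 138 137 137 138 137 136 135 136 137 148 152 137 127]
 [138 138 137 138 138 138 137 137 137 136 136 146 154 142 135 136 131 118]
 [137 138 137 138 138 138 137 137 138 137 144 204 239 201 145 130 121 103]
 [138 136 138 139 137 138 138 138 138 139 154 210 245 227 159 126 120 119]
 [138 137 137 137 138 138 138 137 138 150 158 172 215 222 172 127 111 120]
 [138 138 138 137 138 137 138 137 138 143 145 139 147 145 117  98  87 105]
 [138 138 138 137 137 137 138 140 144 144 139 133 120 105  95  91 108 134]
 [137 138 138 138 138 137 139 145 149 143 134 123 107  98  94 109 134 140]
 [138 138 139 138 138 138 139 139 140 136 126 112  97  99 118 136 139 137]
 [138 137 139 138 138 138 136 117 109 123 116 105  91 104 135 139 139 139]
 [137 137 137 139 138 138 139 136 120  94 104 135 135 137 140 139 137 139]
 [138 138 138 139 138 138 138 139 138 135 136 139 139 138 136 138 139 138]
 [139 137 138 138 139 139 138 140 138 139 139 140 136 114 109 135 138 138]
 [137 138 138 138 138 138 138 139 139 138 139 136 109  81  96 120 137 138]
 [137 139 139 139 139 138 139 138 138 138 138 112  68  66  82 100 119 135]
 [139 138 138 137 138 138 138 138 139 139 137 110  69  67  69  80  95 113]]
```

```bash
python3 -m pendant '[[[-10,0,-1],[0,0,0]],[[-12,-0.5,0],[0,0,0]],[[-10,0,0],[0,0,0]],[[-6,0,0],[0,0,0]],[[0,0,0],[0,0,0]],[[0,0,0],[0,0,0]]]'
python3 -m pendant '[[[-3,0,0],[0,0,0]],[[0,0,0],[0,0,0]],[[-2,0,0],[0,0,0]],[[0,0,0],[0,0,0]],[[0,0,0],[0,0,0]]]'
python3 - <<'E'
from h import *
plan(np.array([.545,.2253,.1283]),RG,1)
E
```

```text
time: 29.5
tool_pos: [0.5447, 0.227, 0.1333]
eef_rot: [[-0.149, 0.978, -0.149], [0.689, 0.211, 0.693], [0.709, 0.001, -0.705]]
contact_force: [1.2, -0.3, -0.6]
finger_gap: 0.154
time: 30.0
tool_pos: [0.5454, 0.2235, 0.1299]
eef_rot: [[-0.149, 0.978, -0.149], [0.689, 0.211, 0.693], [0.709, 0.001, -0.705]]
contact_force: [-0.1, 0.4, -1.0]
finger_gap: 0.156
x1 [[0.2,-0.0,2.4],[0.0004,-0.0023,0.0010]] norm 2.4 mm 0.15 deg q [4.0, 44.0, -12.0, 102.0, -48.0, 53.0, 43.0] t 30.0
```

```bash
python3 -m pendant '[[[-0.5,0,1.5],[0,0,0]],[[-0.5,0,1],[0,0,0]],[[0,0,0],[0,0,0]],[[0,0,0],[0,0,0]]]'
python3 -m pendant '[[[0,0,0],[0,0,0]],[[0,0,0],[0,0,0]],[[0,0,0],[0,0,0]],[[0,0,0],[0,0,0]],[[0,0,0],[0,0,0]],[[0,0,0],[0,0,0]]]' 0.3
python3 -m pendant '[[[0,0,-5],[0,0,0]],[[0,0,-15],[0,0,0]],[[0,0,-20],[0,0,0]],[[0,0,-25],[0,0,0]],[[0,0,-25],[0,0,0]],[[0,0,-30],[0,0,0]],[[0,0,-30],[0,0,0]],[[0,0,-20],[0,0,0]],[[0,0,0],[0,0,0]],[[0,0,0],[0,0,0]]]'
python3 - <<'E'
from h import *
b=snap("side","s12");a=snap("top","t12")
o=np.hstack([cv2.resize(b[130:230,170:270],(400,400),interpolation=2),cv2.resize(a[150:270,170:290],(400,400),interpolation=2)])
cv2.imwrite("pics/c12.png",cv2.convertScaleAbs(o,alpha=1.4))
e=LOW+.19*U;print(proj("side",e),proj("top",e))
E
```

```text
time: 30.4
tool_pos: [0.5451, 0.225, 0.128]
eef_rot: [[-0.15, 0.977, -0.149], [0.689, 0.211, 0.694], [0.71, 0.001, -0.705]]
contact_force: [0.2, 0.2, 4.3]
finger_gap: 0.155
time: 31.0
tool_pos: [0.5453, 0.2244, 0.1273]
eef_rot: [[-0.149, 0.978, -0.149], [0.69, 0.211, 0.693], [0.709, 0.001, -0.706]]
contact_force: [0.0, -0.3, 0.3]
finger_gap: 0.651
time: 32.0
tool_pos: [0.5702, 0.107, 0.2472]
eef_rot: [[-0.149, 0.978, -0.149], [0.689, 0.211, 0.693], [0.709, 0.001, -0.705]]
contact_force: [0.7, -0.4, -0.2]
finger_gap: 0.651
[234.54250431 159.71096758] [210.01399439 174.17720305]
```

```bash
python3 - <<'E'
from h import *
def m(f):
    b=cv2.imread(f"pics/{f}.png");h=cv2.cvtColor(b,cv2.COLOR_BGR2HSV);k=b[140:200,195:250].astype(int);return k
for f in("s5","s12"):
    k=m(f);g=k.min(2);w=(g>150);ys,xs=np.where(w);print(f,w.sum(),xs.mean()+195,ys.mean()+140,xs.min()+195,xs.max()+195,ys.min()+140,ys.max()+140)
# blade/shaft region difference between first rest (released) and now
d=cv2.absdiff(cv2.imread("pics/s5.png"),cv2.imread("pics/s12.png")).max(2)
print("lower paddle/trough diff", d[176:196,200:222].mean(), d[176:196,200:222].max())
d=cv2.absdiff(cv2.imread("pics/s0.png"),cv2.imread("pics/s12.png")).max(2)
for n,(x0,x1,y0,y1) in dict(block=(170,195,205,225),batt=(165,190,223,242),pen=(212,272,285,338),tape=(312,345,225,248),gel=(235,262,175,192),blue=(224,244,255,275),brown=(200,218,270,288)).items():
    q=d[y0:y1,x0:x1];print(n,(q>40).sum())
E
```

```text
s5 54 239.61111111111111 171.8148148148148 216 249 158 184
s12 62 235.48387096774195 175.3709677419355 199 249 158 196
lower paddle/trough diff 12.165909090909091 116
block 0
batt 0
pen 942
tape 354
gel 0
blue 77
brown 156
```

```bash
python3 -m pendant '[[[0,0,-25],[0,0,0]],[[0,0,-30],[0,0,0]],[[0,0,-30],[0,0,0]],[[0,0,-20],[0,0,0]],[[0,0,0],[0,0,0]]]'
python3 - <<'E'
from h import *
b=snap("side","s13");a=snap("top","t13")
for f in("s5","s13"):
    im=cv2.imread(f"pics/{f}.png");print(f,[int(im[int(round(v)),int(round(u))].min()) for u,v in (proj("side",LOW+t*U+.006*N) for t in np.arange(0.02,.2,.008))])
for f in("s4","s13"):
    im=cv2.imread(f"pics/{f}.png");print(f,"before/after along axis",[int(im[int(round(v)),int(round(u))].min()) for u,v in (proj("side",LOW+t*U+.006*N) for t in np.arange(0.02,.2,.008))])
def blob(im,box,fn):
    x0,x1,y0,y1=box;h=cv2.cvtColor(im,cv2.COLOR_BGR2HSV)[y0:y1,x0:x1].astype(int);ys,xs=np.where(fn(h));return round(xs.mean()+x0,1),round(ys.mean()+y0,1),len(xs)
T=[("t0",cv2.imread("pics/t0.png")),("t13",a)];S=[("s0",cv2.imread("pics/s0.png")),("s13",b)]
for n,im in S:
    print(n,"blue",blob(im,(222,246,252,278),lambda h:(h[...,0]>105)&(h[...,1]>150)),"tape",blob(im,(305,350,222,252),lambda h:h[...,1]<50),"pen",blob(im,(208,275,283,340),lambda h:h[...,1]<70),"brown",blob(im,(196,222,266,292),lambda h:h[...,2]<110))
# paddle end in top view
for n,im in T: print(n,"rest white",blob(im,(150,235,160,215),lambda h:(h[...,1]<40)&(h[...,2]>150)),"pan beads bright",blob(im,(325,395,168,236),lambda h:(h[...,1]<40)&(h[...,2]>150)))
print(proj("top",LOW+.158*U))
E
```

```text
time: 32.6
tool_pos: [0.5871, 0.0325, 0.3218]
eef_rot: [[-0.149, 0.978, -0.145], [0.691, 0.208, 0.692], [0.707, 0.003, -0.707]]
contact_force: [-0.3, 0.4, 0.8]
finger_gap: 0.652
s5 [103, 132, 97, 107, 110, 108, 87, 55, 55, 68, 102, 87, 93, 115, 109, 109, 97, 121, 119, 128, 222, 191, 101]
s13 [184, 229, 139, 132, 127, 113, 128, 60, 59, 72, 112, 119, 117, 126, 129, 106, 130, 126, 126, 125, 200, 139, 105]
s4 before/after along axis [81, 112, 111, 110, 107, 107, 108, 58, 56, 60, 81, 104, 95, 92, 94, 93, 94, 94, 94, 94, 93, 94, 94]
s13 before/after along axis [184, 229, 139, 132, 127, 113, 128, 60, 59, 72, 112, 119, 117, 126, 129, 106, 130, 126, 126, 125, 200, 139, 105]
s0 blue (np.float64(232.5), np.float64(261.4), 43) tape (np.float64(324.6), np.float64(240.8), 288) pen (np.float64(241.5), np.float64(307.7), 454) brown (np.float64(210.0), np.float64(282.3), 73)
s13 blue (np.float64(232.7), np.float64(261.4), 47) tape (np.float64(324.8), np.float64(241.0), 273) pen (np.float64(243.3), np.float64(308.6), 492) brown (np.float64(211.3), np.float64(285.3), 232)
t0 rest white (np.float64(nan), np.float64(nan), 0) pan beads bright (np.float64(353.9), np.float64(204.3), 1555)
t13 rest white (np.float64(187.1), np.float64(185.0), 227) pan beads bright (np.float64(363.4), np.float64(205.8), 1151)
[202.35173535 178.01864544]<stdin>:8: RuntimeWarning: Mean of empty slice.
  ret = ret.dtype.type(ret / rcount)
```

```bash
python3 - <<'E'
from h import *
a=cv2.imread("pics/t13.png");h=cv2.cvtColor(a,cv2.COLOR_BGR2HSV)
m=np.zeros(h.shape[:2],np.uint8);m[160:215,150:235]=((h[...,1]<40)&(h[...,2]>140))[160:215,150:235]
ys,xs=np.where(m);P=np.c_[xs,ys].astype(float)
l,e=proj("top",LOW+.007*N),proj("top",LOW+.19*U+.007*N);d=(e-l)/np.linalg.norm(e-l)
t=(P-l)@d;o=(P-l)@[-d[1],d[0]];print("axis len px",np.linalg.norm(e-l),"white range",t.min(),t.max(),"offsets",[o[(t>=k)&(t<k+10)].mean().round(1) for k in range(0,60,10)])
r.job_done()
E
```

```text
axis len px 46.68770982006004 white range -8.582879118874263 49.14073104556236 offsets [np.float64(-0.3), np.float64(2.2), np.float64(-0.2), np.float64(8.7), np.float64(6.9), np.float64(nan)]
the job is handed in; nothing more can be done<stdin>:6: RuntimeWarning: Mean of empty slice.
  ret = ret.dtype.type(ret / rcount)
```

I laid the paddle in the slanted rest, let go, and took it again by its top end. Holding it upright, I stirred the round half, the square half and the round half again, then returned it to the rest. I handed the job in at about 33 s.

- **Stir path:** The blade was lifted clear of the beads once, in the square half, before the return pass.
- **Beads:** After the stir, round1 sat 45 mm into the square half and square2 sat 40 mm into the round half. All eight beads were in the pan.
- **Forces:** The readings I saw stayed under about 7 N.
- **Paddle in the rest:** After the final release, brightness along the paddle in the side view closely matched the first resting, with the grip end in the same place. The last top-view check was unclear: white pixels near the grip end lay 7–9 px off the expected axis. I took them to be the plate and other bright parts. I had no pictures left to view it, so the final seating is checked by numbers only.
- **Other things:** The clamp block, battery and gel tube showed no change in the side view. The blue cube and tape stayed within 0.2 px and the pen within 2 px. The brown cube's mask moved 3 px and tripled in area. I took the pen and brown-cube shifts to be the arm's shadow, but did not confirm it.

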